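# Hang the parts basket in the wash tub behind its splash guard

### The arm

A 6-joint arm with a two-finger parallel gripper is mounted at the origin on the work surface. World frame = base frame: x ahead of the robot, y to its left, z up, the work surface at z = 0. Lengths are in m, angles in rad, forces in N, time in s.
With the tool pointing down it reaches from about 0.275 to 0.825 m from the base axis. Payload 4.9 kg.
Tool frame: the origin (TCP) lies midway between the tips of the shut fingers; the grasp point (between the pads) lies 19 mm behind it (bot.grip_depth is the distance from the TCP to the grasp point, in m); y points along the fingers, x is the direction in which the jaws open and shut, and the axes are right-handed (so a half turn about y gives the same grasp; the last joint's range is limited). The gripper opens to 85 mm and grips with 20 to 120 N. Pads are 22 mm wide; open, the fingers measure 114 mm over their backs; the gripper's body (76 mm by 85 mm) begins 54 mm behind the grasp point. The pads swing forward as they close: fully open they stand 13 mm farther back than shut.
Start: joints at [-1.395, 0.326, -0.193, 1.052, 0, 1.437], TCP at [0.168, -0.524, 0.231] pointing down, gripper open.
Joint ranges: [-2.65, 2.65], [-0.97, 1.79], [-1.3, 1.35], [-1.93, 2.1], [-1.47, 1.37], [-3.14, 3.14]. Speed limits (rad/s): [2.57, 2.57, 3.14, 3.14, 3.14, 3.14].

### API

Orientations are given as a unit quaternion [w, x, y, z].
In Python, from cell import bot gives the robot as it stands. Calls block until the motion is done:
- bot.move_pose(position, orientation): joint-space move of the TCP to a pose.
- bot.move_linear(position, speed=0.15, rotation=None, until_force=None): straight line of the TCP; rotation=None keeps the orientation; speed is the mean speed in m/s. With until_force (N) it stops when the force on the tool has changed by that much, and returns True; else False.
- bot.goto_joints(angles): joint-space move.
- bot.set_gripper(opening, grasp_force=None): opening from 0.0 (shut) to 1.0 (fully open); grasp_force is the grip in N (None keeps the last); returns when the fingers have stopped.
- bot.wait(seconds).
- bot.solve_ik(position, orientation): joint angles nearest the present ones, or None.
- bot.camera(name): name is "scene" or "top"; returns the picture (420x560x3 uint8, red, green, blue); there is no depth.
- bot.calibration(name): a dict with "mtx" (3x3 intrinsics, pixels), "k1" (the pictures are not rectified: a ray, as slopes to the right and down, at radius r is drawn at 1 + k1 r^2 times it, then the intrinsics apply), "extrinsics" (4x4, takes a point from world to camera coordinates). Camera axes: x right, y down, z forward; pixel columns grow to the right and rows downward; lengths in m; the calibration is good to about 2 mm. A picture is of the moment at which its call begins. calibration takes no time and is no camera call.
A pose or a line that the arm cannot do raises bot.PlanningError and nothing moves.
- bot.close_job(): hands the job in, once; it reports no verdict.
Trained networks look in the newest picture that a camera, given by its name, has taken for a name from the list of things; names that differ only in an ending like _2 or _b are one class to them, and where a whole thing is asked for, a point or a joint stands for the part that bears it (a point fixed in the world has none). Each returns a list of dicts, best first, with "confidence" (0 to 1); they miss things now and then, are a little off and sometimes report something else, mostly with a low value. They report only what shows in the picture. A call takes as long as a camera call. They do not tell look-alikes from the thing itself.
- bot.search_frame(camera, thing): "bbox" ([left, top, width, height] in pixels, round what is visible of it).
Readings, each from a call of its own:
- bot.read_clock(): time.
- bot.read_joint_positions(): joint angles.
- bot.read_joint_vel(): joint speeds.
- bot.read_joint_efforts(): joint torques, N m.
- bot.read_position(): TCP position.
- bot.read_tool_rot(): TCP orientation.
- bot.read_ft_force(): force on the tool from outside, world axes, zero at the start.
- bot.read_moment(): the same for the moment, N m.
- bot.read_gripper_width(): opening from 0.0 (shut) to 1.0 (fully open).
Only numpy, scipy, OpenCV 4.12 (cv2) and the standard library are available. Lean on these libraries where they do the work, as an engineer would, in place of code of your own. Each camera call takes 0.05 s, during which the arm holds its last target.

### The job

Lower the sliding splash guard in front of the wash tub all the way down by its handle, then hang the small steel basket by its bent lip over the tub's front rim (the one next to the guard), basket inside the tub, and let go of it. Then raise the guard fully up again and leave it there, with the basket still hanging and the other things on the bench left where they lie.

Things in the scene. Friction and masses are not known exactly. Their poses are not given: they have to be found in the camera images.
- tub: Fixed open-topped sheet-steel wash tub, 150 (x) by 280 (y) by 120 mm high, walls 5 mm. Origin: centre of its underside, on the bench; z up; its -x side is the front, roughly facing the robot. Two guide posts (24 x 20 mm, 225 mm high) stand in front of it at x -103, y +-154 mm; a splash guard slides between them. Place and yaw vary.
- front_rim (a point): Middle of the top edge of the tub's front wall (rim 5 mm thick, 120 mm above the bench), at tub x = -72.5 mm, y = 0. Axes as the tub: x points into the tub, y along the rim, z up. The free gap between the outside of this wall and the guard is 23 mm.
- guard (a joint): Height of the splash guard, m: 0 fully down, 0.11 fully up at its stop. A clear panel in an aluminium frame, 284 mm wide, 100 high, 10 thick, 0.5 kg, 103 mm in front of the tub's centre; at 0 it stands on the bench, its top edge 20 mm below the rim. Friction holds it at any height: lifting takes about 14 N, pushing down about 4 N. Starts partly raised.
- guard_handle (a point): Middle of the guard's handle, a dark straight round bar 14 mm thick and 140 mm long along the tub's y, 40 mm in front of the guard and 20 mm above its top edge, held by two slanting arms 60 mm either side of the middle, rising to it from the frame behind. Moves with the guard: its centre is 120 mm above the bench when the guard is down, 230 mm when up. Axes as the tub.
- basket: Loose open-topped steel basket, about 0.15 kg: cup 45 (x) by 60 (y) by 55 mm high, stands upright, left or right of the robot. Origin: centre of underside; z up. Its -x wall rises to 86 mm and bends out (-x) and down as a lip: slot 12 mm wide, outer leg 25 mm long, ending 61 mm above the underside. On the bend a black grip tab, 10 (x) by 40 (y) mm, from 86 to 126 mm up.
- basket_hook (a point): Top middle of the slot inside the basket's bent lip, the point that comes to rest on the middle of a rim's top edge: at basket x = -28.5 mm, y = 0, 83 mm above the underside. Axes as the basket; hung on the front rim, its x points into the tub as the tub's x does.
- basket_tab (a point): Place to grip in the black tab on the basket: basket x = -28.5 mm, y = 0, 108 mm above the underside (18 mm below the tab's top edge, 25 mm above basket_hook). Axes as the basket.
- protector: Bystander: squat black rubber post protector, a flanged cap 48 mm across and 30 mm high, loose. Origin: centre of its underside.
- wing_nut: Bystander: zinc wing nut, about 35 mm across its wings, 18 mm high, loose. Origin: centre of its underside.
- ring_lug: Bystander: copper ring lug 50 mm long, lying flat, 9 mm high, loose. Origin: centre of its ring, underside; barrel to +x.
- brush: Bystander: blue nylon terminal brush 150 mm long, lying, loose. Origin: on its underside, near its middle.
Mind the look-alikes: they are no part of the job. Of the things shaped like the basket, the steel one is meant.

How it is judged:
On the way, in this order (a step that is already met when the one before it is completed fails the run):
1. the guard has been lowered fully (within 8 mm) (value of joint guard below 0.008 m), for 0.2 s.
2. the basket hangs by its lip on the front rim, inside the tub, let go, while the guard is still down (within 15 mm) (value of joint guard below 0.015 m and x of basket_hook in the frame of front_rim between -0.008 and 0.008 m and y of basket_hook in the frame of front_rim between -0.1 and 0.1 m and z of basket_hook in the frame of front_rim between -0.006 and 0.006 m and x of basket in the frame of front_rim above 0.012 m and angle between basket's own z axis and vertical below 0.17 rad and angle between the x axis of basket and the x axis of tub, either way round below 0.2 rad and contact force between the fingers and basket below 0.1 N), for 0.3 s.
At the end, for the whole second after the job is handed in: Guard still, within 8 mm of its upper stop; basket at rest, hung by its lip on the tub's front rim: basket_hook within 8 mm of the rim across, 6 mm in height, 100 mm of front_rim along it; cup inside the tub, tilt under 0.17 rad, lip parallel to the rim within 0.2 rad (value of joint guard above 0.102 m and velocity of joint guard between -0.01 and 0.01 m/s and x of basket_hook in the frame of front_rim between -0.008 and 0.008 m and y of basket_hook in the frame of front_rim between -0.1 and 0.1 m and z of basket_hook in the frame of front_rim between -0.006 and 0.006 m and x of basket in the frame of front_rim above 0.012 m and angle between basket's own z axis and vertical below 0.17 rad and angle between the x axis of basket and the x axis of tub, either way round below 0.2 rad and linear speed of basket below 0.02 m/s); the robot touches nothing.
It fails at once if a bystander is displaced by more than 30 mm (distance of any of protector, wing_nut, ring_lug, brush from where it was at the start of the episode above 0.03 m).
It also fails if it takes over 64 s, if anything falls off the work surface, if the arm or the gripper's body presses on something with over 40 N, if the wrist force passes 120 N, or if a joint passes its speed limit or range.

## Working session

There is one attempt and no reset: what is moved stays moved. The work goes in short steps, each a Python script; the robot and the scene stay as the last script left them, time stands still between calls to the robot, and variables do not carry over. Pictures are saved under pics/ and viewed, and the job is handed in when it is done.

```bash
ls; mkdir -p pics; python3 - <<'E'
from cell import bot
import cv2,numpy as np
for n in ["scene","top"]:
    im=bot.camera(n); cv2.imwrite(f"pics/{n}0.png",im[:,:,::-1])
    c=bot.calibration(n); print(n,np.round(c["mtx"],1).tolist(),c["k1"],np.round(c["extrinsics"],3).tolist())
    for t in ["tub","guard","guard_handle","basket","basket_tab","protector","wing_nut","ring_lug","brush"]:
        try: print(t,[(np.round(d["bbox"]).tolist(),round(d["confidence"],2)) for d in bot.search_frame(n,t)])
        except Exception as e: print(t,e)
print(bot.read_clock())
E
```

```text
pics
scene [[532.1, 0.0, 282.3], [0.0, 532.1, 205.2], [0.0, 0.0, 1.0]] -0.06542445085271552 [[0.893, 0.451, -0.015, -0.482], [0.322, -0.661, -0.678, -0.089], [-0.316, 0.6, -0.735, 1.738], [0.0, 0.0, 0.0, 1.0]]
tub [([246.0, 147.0, 109.0, 150.0], 0.57)]
guard [([249.0, 164.0, 53.0, 87.0], 0.75)]
guard_handle [([252.0, 162.0, 47.0, 92.0], 0.9)]
basket [([160.0, 257.0, 33.0, 47.0], 0.89), ([128.0, 293.0, 31.0, 49.0], 0.7)]
basket_tab [([160.0, 259.0, 35.0, 47.0], 0.71), ([128.0, 288.0, 38.0, 50.0], 0.62)]
protector [([278.0, 152.0, 12.0, 14.0], 0.57)]
wing_nut []
ring_lug [([216.0, 246.0, 21.0, 2.0], 0.59), ([246.0, 146.0, 109.0, 153.0], 0.34)]
brush [([330.0, 138.0, 29.0, 28.0], 0.71)]
top [[382.9, 0.0, 277.2], [0.0, 382.9, 204.0], [0.0, 0.0, 1.0]] 0.012722812015965338 [[0.012, -1.0, 0.008, -0.007], [-0.99, -0.013, -0.142, 0.552], [0.142, -0.006, -0.99, 1.087], [0.0, 0.0, 0.0, 1.0]]
tub []
guard []
guard_handle [([227.0, 198.0, 113.0, 23.0], 0.69)]
basket [([372.0, 247.0, 27.0, 35.0], 0.62), ([416.0, 260.0, 24.0, 22.0], 0.62)]
basket_tab [([413.0, 258.0, 24.0, 23.0], 0.97), ([371.0, 250.0, 30.0, 32.0], 0.91)]
protector [([168.0, 252.0, 17.0, 14.0], 0.58)]
wing_nut []
ring_lug [([311.0, 246.0, 11.0, 15.0], 0.59)]
brush [([117.0, 179.0, 39.0, 46.0], 0.85)]
1.0
```

View pics/scene0.png

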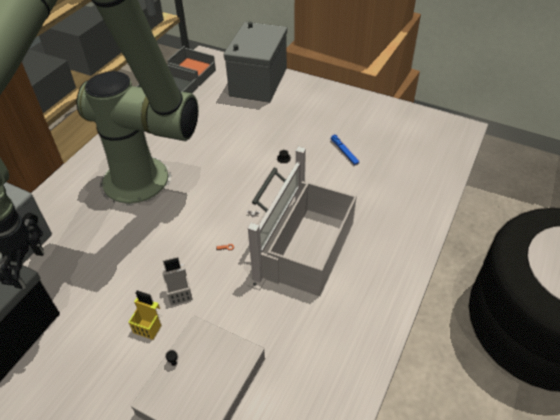

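View pics/top0.png

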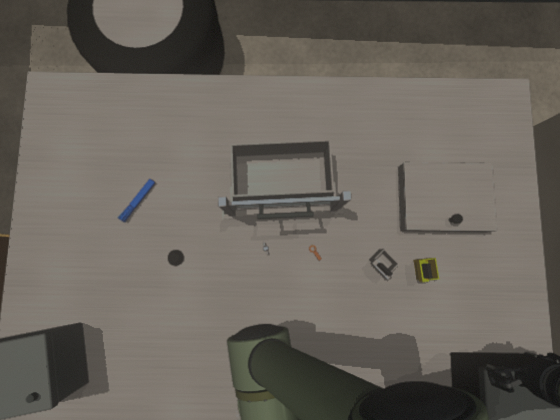

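```bash
python3 - <<'E'
import cv2,numpy as np
a=cv2.imread("pics/top0.png");s=cv2.imread("pics/scene0.png")
cv2.imwrite("pics/top0c.png",cv2.resize(a[130:290,180:380],None,fx=4,fy=3.75,interpolation=cv2.INTER_CUBIC)[:600])
cv2.imwrite("pics/top0b.png",cv2.resize(a[230:310,350:450],None,fx=7,fy=7,interpolation=cv2.INTER_CUBIC))
cv2.imwrite("pics/sc0b.png",cv2.resize(s[240:350,110:250],None,fx=5,fy=5,interpolation=cv2.INTER_CUBIC))
cv2.imwrite("pics/sc0t.png",cv2.resize(s[130:310,230:370],None,fx=3.3,fy=3.3,interpolation=cv2.INTER_CUBIC))
E
```

```text
(no output)
```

View pics/top0c.png

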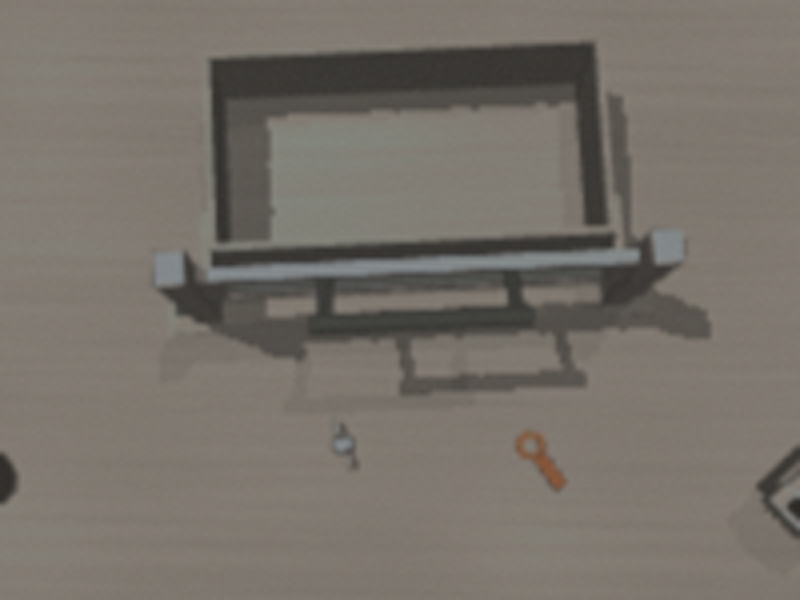

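View pics/top0b.png

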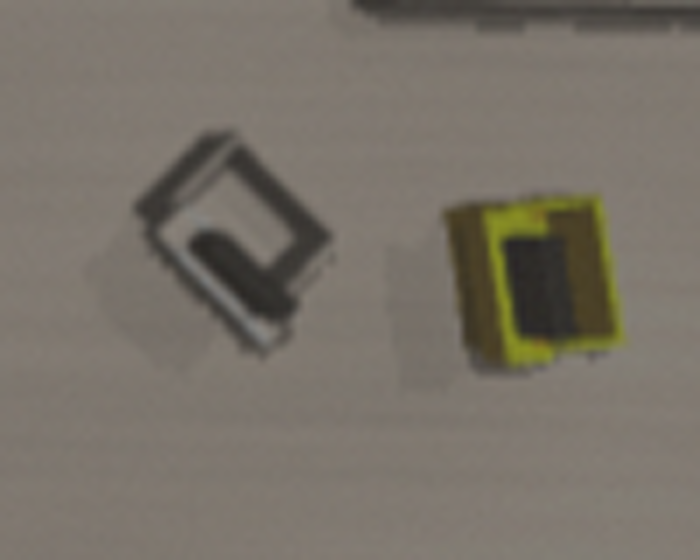

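View pics/sc0b.png

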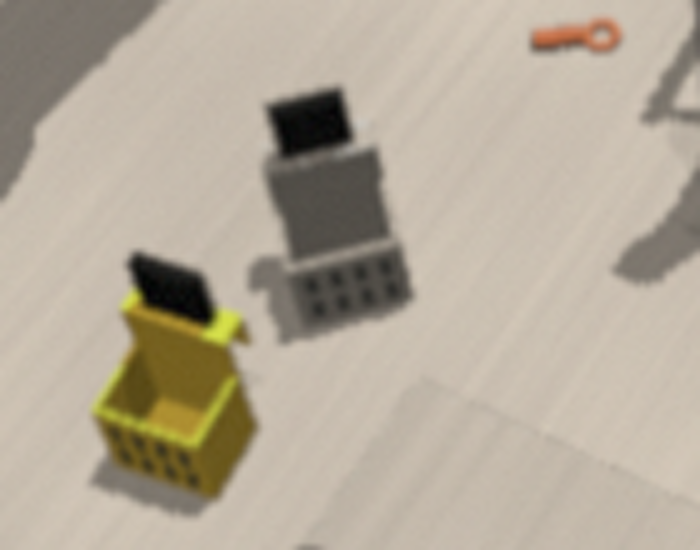

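View pics/sc0t.png

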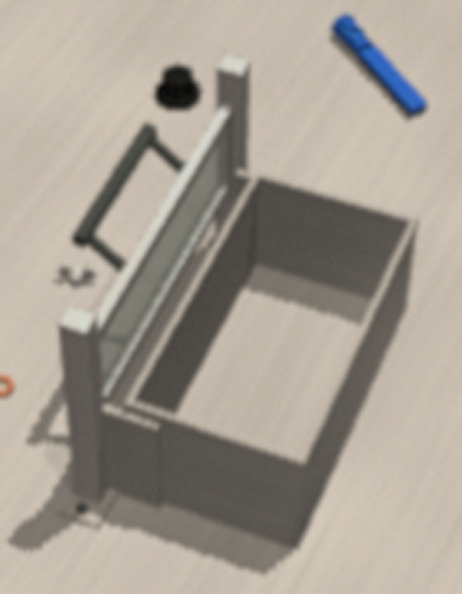

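```bash
cat > h.py <<'E'
from cell import bot
import cv2,numpy as np
from scipy.optimize import least_squares
from scipy.spatial.transform import Rotation as Rn
def proj(n,P):
    c=bot.calibration(n);E=np.array(c["extrinsics"]);K=np.array(c["mtx"])
    q=np.atleast_2d(P)@E[:3,:3].T+E[:3,3]; s=q[:,:2]/q[:,2:]
    s=s*(1+c["k1"]*(s**2).sum(1,keepdims=True))
    return s@K[:2,:2].T+K[:2,2]
def T(p,L):
    x,y,a=p; L=np.atleast_2d(L); c,s=np.cos(a),np.sin(a)
    return np.c_[x+c*L[:,0]-s*L[:,1],y+s*L[:,0]+c*L[:,1],L[:,2]]
def crop(pt,off,sc): return (np.array(pt,float)+.5)/np.array(sc)-.5+np.array(off)
E
cat > fit.py <<'E'
from h import *
for n in ["scene","top"]:
    E=np.array(bot.calibration(n)["extrinsics"]);print(n,-E[:3,:3].T@E[:3,3])
ct=lambda *p:crop(p,(180,130),(4,3.75)); cs=lambda *p:crop(p,(230,130),3.3)
obs=[("top",(.075,.14,.12),ct(208,60)),("top",(.075,-.14,.12),ct(595,43)),("top",(-.103,.154,.225),ct(170,269)),("top",(-.103,-.154,.225),ct(668,247)),
("scene",(.075,.14,.12),cs(414,221)),("scene",(.075,-.14,.12),cs(304,465)),("scene",(-.103,.154,.225),cs(233,65)),("scene",(-.103,-.154,.225),cs(80,321)),("scene",(.075,-.14,.0),cs(296,545))]
hob=[("top",.07,ct(310,326)),("top",-.07,ct(535,318)),("scene",.07,cs(150,128)),("scene",-.07,cs(80,239))]
def f(v):
    r=[proj(n,T(v[:3],[L]))[0]-o for n,L,o in obs]
    r+=[proj(n,T(v[:3],[(-.143,y,.12+v[3])]))[0]-o for n,y,o in hob]
    return np.ravel(r)
s=least_squares(f,[.45,0,0,.05]);print("tub",s.x.round(4).tolist());print(s.fun.reshape(-1,2).round(1).tolist())
bt=lambda *p:crop(p,(350,230),7); bs=lambda *p:crop(p,(110,240),5)
# basket keypoints (+y of basket on which image side?)
# scene: looking at +x wall from +x : +y on the right
ob=[("scene",(-.0285,-.02,.126),bs(267,102)),("scene",(-.0285,.02,.126),bs(342,88)),
("scene",(.0225,-.03,.055),bs(293,277)),("scene",(.0225,.03,.055),bs(405,248)),("scene",(.0225,-.03,0),bs(305,330)),("scene",(.0225,.03,0),bs(411,300)),
("top",(-.036,-.03,.086),bt(150,228)),("top",(-.036,.03,.086),bt(265,352)),("top",(.0225,-.03,.055),bt(225,135)),("top",(.0225,.03,.055),bt(330,240))]
for flip in (0,1):
    def g(v):
        return np.ravel([proj(n,T(v,[(L[0],L[1]*(-1 if flip else 1),L[2])]))[0]-o for n,L,o in ob])
    b=min((least_squares(g,[.3,-.3,a]) for a in np.arange(-3,3,1)),key=lambda s:s.cost)
    print(flip,"basket",b.x.round(4).tolist(),b.cost);print(b.fun.reshape(-1,2).round(1).tolist())
E
python3 fit.py
```

```text
scene [ 1.00709138 -0.88484196  1.20945947]
top [0.39209652 0.00683523 1.15448449]
tub [0.6423, -0.0113, 0.0619, 0.086]
[[-1.1, -1.9], [2.2, -1.9], [0.2, 0.1], [0.9, -0.1], [0.9, -2.0], [-0.3, -1.5], [-0.3, -1.6], [-1.3, -1.8], [0.4, 0.7], [0.5, 0.3], [0.3, -0.3], [-0.2, -0.4], [-0.9, 0.5]]Traceback (most recent call last):
  File "fit.py", line 22, in <module>
    b=min((least_squares(g,[.3,-.3,a]) for a in np.arange(-3,3,1)),key=lambda s:s.cost)
  File "fit.py", line 22, in <genexpr>
    b=min((least_squares(g,[.3,-.3,a]) for a in np.arange(-3,3,1)),key=lambda s:s.cost)
           ~~~~~~~~~~~~~^^^^^^^^^^^^^^
    return func(*args, **kwargs)
    result = trf(vector_fun.fun, vector_fun.jac, x0, f0, J0, lb, ub, ftol, xtol,
                 gtol, max_nfev, x_scale, loss_function, tr_solver,
                 tr_options.copy(), verbose, callback=callback_wrapped)
    return trf_no_bounds(
        fun, jac, x0, f0, J0, ftol, xtol, gtol, max_nfev, x_scale,
        loss_function, tr_solver, tr_options, verbose, callback=callback)
    J = jac(x)
    self._update_jac()
    ~~~~~~~~~~~~~~~~^^

[... 646 characters left out ...]
s]
                                    ^^^^^^^
    f = np.atleast_1d(self.fun(x, *self.args, **self.kwargs))
                      ~~~~~~~~^^^^^^^^^^^^^^^^^^^^^^^^^^^^^^
    return np.atleast_1d(self.fun(x))
                         ~~~~~~~~^^^
    return self.f(x, *self.args, **self.kwargs)
           ~~~~~~^^^^^^^^^^^^^^^^^^^^^^^^^^^^^^
  File "fit.py", line 21, in g
    return np.ravel([proj(n,T(v,[(L[0],L[1]*(-1 if flip else 1),L[2])]))[0]-o for n,L,o in ob])
                     ~~~~^^^^^^^^^^^^^^^^^^^^^^^^^^^^^^^^^^^^^^^^^^^^^^^
  File "h.py", line 6, in proj
    c=bot.calibration(n);E=np.array(c["extrinsics"]);K=np.array(c["mtx"])
ValueError: time passes only in moves, steps and waits
```

```bash
sed -i 's/^def proj/C={n:bot.calibration(n) for n in ("scene","top")}\ndef proj/; s/c=bot.calibration(n);E/c=C[n];E/' h.py; sed -i 's/bot.calibration(n)\["/C[n]["/' fit.py; cat >> fit.py <<'E'
def draw(n,im,off,sc,fn,P,segs):
    h=cv2.resize(im,None,fx=sc,fy=sc,interpolation=cv2.INTER_CUBIC)
    for A,B in segs:
        q=[tuple(int(round(u)) for u in (proj(n,T(P,[X]))[0]-off+.5)*sc-.5) for X in (A,B)]
        cv2.line(h,*q,(0,0,255),1)
    cv2.imwrite(fn,h)
def box(cx,cy,dx,dy,z0,z1):
    c=[(cx+i*dx/2,cy+j*dy/2) for i,j in((1,1),(1,-1),(-1,-1),(-1,1))]
    s=[]
    for k in range(4):
        a,b=c[k],c[(k+1)%4]; s+=[((*a,z1),(*b,z1)),((*a,z0),(*b,z0)),((*a,z0),(*a,z1))]
    return s
tub=box(0,0,.15,.28,0,.12)+box(-.103,.154,.024,.02,0,.225)+box(-.103,-.154,.024,.02,0,.225)+[((-.143,.07,.12+s.x[3]),(-.143,-.07,.12+s.x[3]))]
top=cv2.imread("pics/top0.png");sc=cv2.imread("pics/scene0.png")
draw("top",top[130:260,205:365],(205,130),4.5,"pics/ov_top.png",s.x[:3],tub)
draw("scene",sc[140:310,235:365],(235,140),3.5,"pics/ov_sc.png",s.x[:3],tub)
E
python3 fit.py
```

```text
scene [ 1.00709138 -0.88484196  1.20945947]
top [0.39209652 0.00683523 1.15448449]
tub [0.6423, -0.0113, 0.0619, 0.086]
[[-1.1, -1.9], [2.2, -1.9], [0.2, 0.1], [0.9, -0.1], [0.9, -2.0], [-0.3, -1.5], [-0.3, -1.6], [-1.3, -1.8], [0.4, 0.7], [0.5, 0.3], [0.3, -0.3], [-0.2, -0.4], [-0.9, 0.5]]
0 basket [0.3894, -0.3104, -0.7834] 1014.2456892510455
[[0.0, 0.6], [0.5, -0.7], [-0.6, -1.9], [-0.3, -2.3], [0.6, -1.0], [1.5, -1.1], [17.1, 16.4], [-15.2, -17.1], [17.3, 14.5], [-13.1, -15.7]]
1 basket [0.3889, -0.3099, -0.8545] 1304.96300699596
[[16.3, -3.4], [-14.3, 2.6], [21.6, -7.5], [-23.8, 3.2], [22.2, -6.5], [-21.3, 4.3], [1.0, -0.4], [-0.7, -1.3], [2.6, -0.6], [2.0, 0.6]]
```

View pics/ov_top.png

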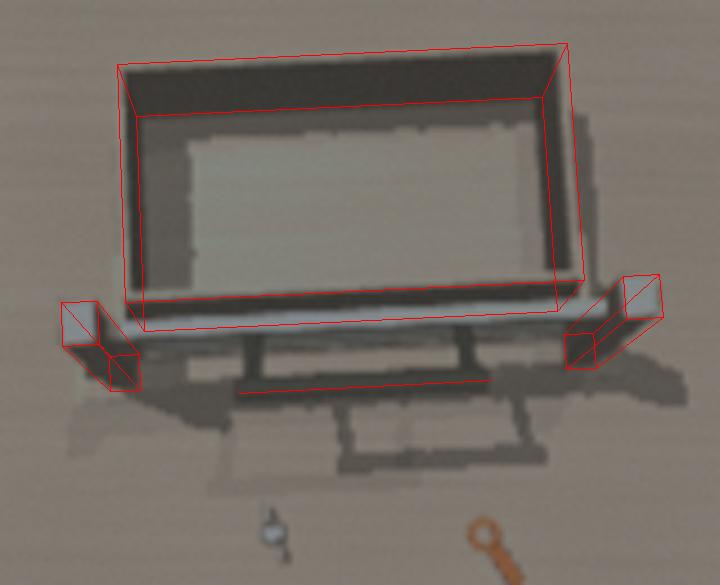

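View pics/ov_sc.png

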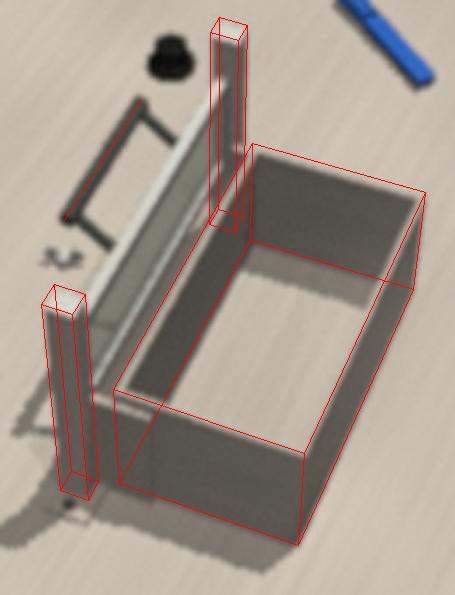

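```bash
python3 - <<'E'
s=open("fit.py").read()
s=s.replace('("top",(.075,.14,.12)','("top",(.07,.135,.12)').replace('("top",(.075,-.14,.12)','("top",(.07,-.135,.12)')
s=s.replace('("top",(-.036,-.03,.086),bt(150,228)),("top",(-.036,.03,.086),bt(265,352)),("top",(.0225,-.03,.055),bt(225,135)),("top",(.0225,.03,.055),bt(330,240))','("top",(-.036,.03,.086),bt(150,228)),("top",(-.036,-.03,.086),bt(265,352)),("top",(.0225,.03,.055),bt(225,135)),("top",(.0225,-.03,.055),bt(330,240))')
s=s.replace("(0,1):","(0,):")
s+='''
bk=box(0,0,.045,.06,0,.055)+box(-.0285,0,.01,.04,.086,.126)+box(-.0285,0,.018,.06,.061,.086)
draw("top",top[230:310,350:450],(350,230),7,"pics/ovb_top.png",b.x,bk)
draw("scene",sc[240:350,110:250],(110,240),5,"pics/ovb_sc.png",b.x,bk)
'''
open("fit.py","w").write(s)
E
python3 fit.py
```

```text
scene [ 1.00709138 -0.88484196  1.20945947]
top [0.39209652 0.00683523 1.15448449]
tub [0.643, -0.0114, 0.0615, 0.0861]
[[0.8, -0.5], [0.6, -0.3], [0.2, -0.2], [0.9, -0.3], [1.1, -1.9], [-0.0, -1.4], [-0.1, -1.5], [-1.0, -1.7], [0.6, 0.8], [0.5, -0.0], [0.3, -0.6], [0.0, -0.3], [-0.7, 0.5]]
0 basket [0.3892, -0.3104, -0.8004] 13.970044268910636
[[0.1, 0.4], [0.6, -0.6], [-0.9, -2.0], [-0.4, -2.1], [0.4, -1.2], [1.3, -1.0], [1.2, 0.4], [0.4, -1.2], [2.1, -0.7], [2.3, -0.2]]
```

View pics/ovb_top.png

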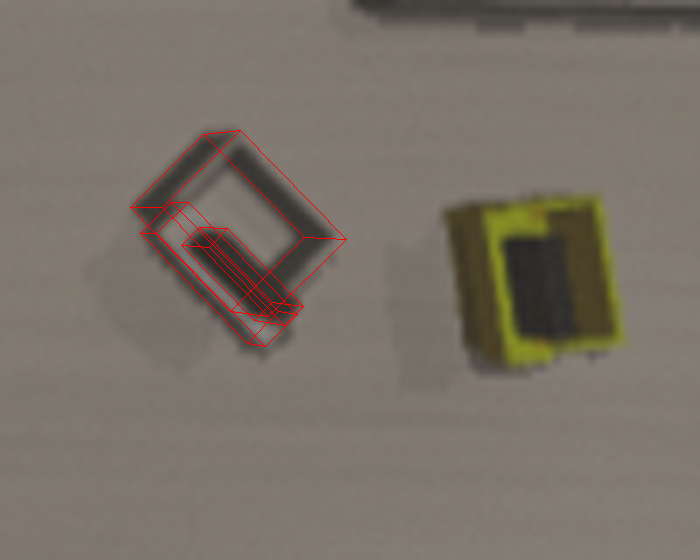

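View pics/ovb_sc.png

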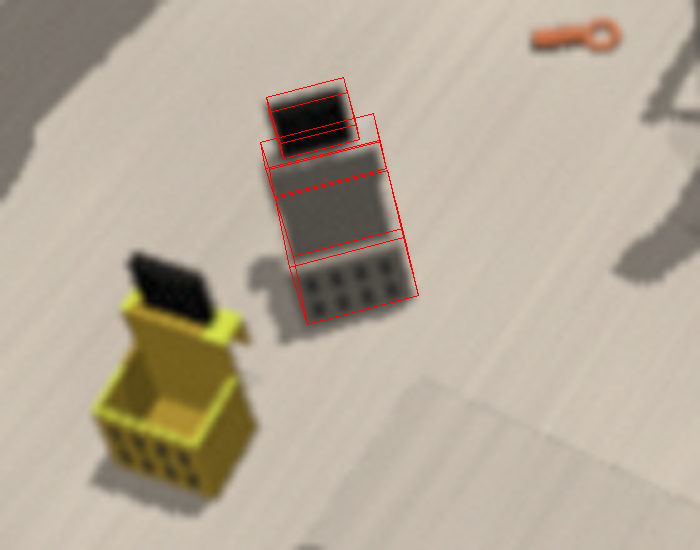

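View pics/ov_sc.png

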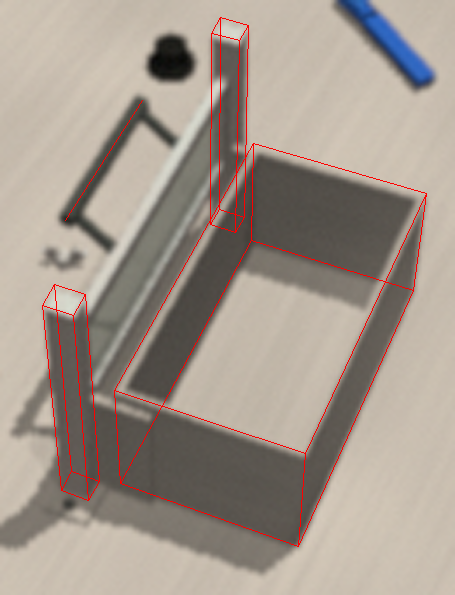

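View pics/ov_top.png

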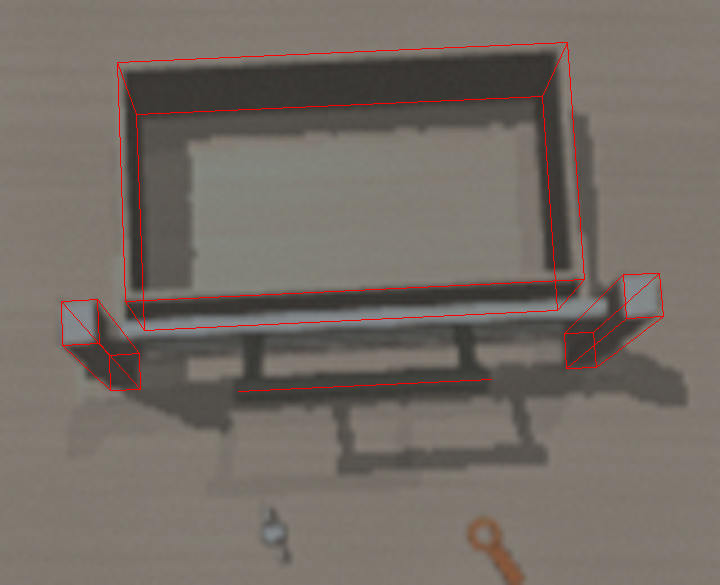

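```bash
cat > fit2.py <<'E'
exec(open("fit.py").read().split("for n in",1)[0])
src=open("fit.py").read()
exec(src[src.index("ct="):src.index("def f(v)")]); exec(src[src.index("bt="):src.index("for flip")])
obs.append(("scene",(-.115,-.164,0),crop((61,497),(235,140),3.5)))
def pj(n,P,cam):
    c=C[n];E=np.array(c["extrinsics"]);K=np.array(c["mtx"])
    d=cam[:6] if n=="scene" else cam[6:]
    q=np.atleast_2d(P)@E[:3,:3].T+E[:3,3]; q=q@Rn.from_rotvec(d[:3]).as_matrix().T+d[3:]
    s=q[:,:2]/q[:,2:]; s=s*(1+c["k1"]*(s**2).sum(1,keepdims=True))
    return (s@K[:2,:2].T+K[:2,2])[0]
def f(v):
    r=[pj(n,T(v[:3],[L]),v[7:])-o for n,L,o in obs]
    r+=[pj(n,T(v[:3],[(-.143,y,.12+v[3])]),v[7:])-o for n,y,o in hob]
    r+=[pj(n,T(v[4:7],[L]),v[7:])-o for n,L,o in ob]
    return np.r_[np.ravel(r)/.7, v[7:]/np.tile([.002]*3+[.002]*3,2)]
s=least_squares(f,[.643,-.011,.06,.086,.389,-.31,-.8]+[0]*12)
print(s.x[:7].round(4).tolist()); print(s.x[7:].round(4).tolist()); print((s.fun[:-12]*.7).reshape(-1,2).round(1).tolist())
J=np.linalg.inv(s.jac.T@s.jac); print(np.sqrt(np.diag(J))[:7].round(4))
E
python3 fit2.py
```

```text
[0.6432, -0.0106, 0.0645, 0.0914, 0.3888, -0.3089, -0.7949]
[-0.0019, -0.0007, 0.0003, 0.0003, 0.0011, 0.0006, -0.0004, -0.001, 0.0007, -0.0002, 0.0006, 0.0012]
[[0.0, -0.0], [-0.3, -0.1], [-0.4, 0.2], [0.1, -0.1], [0.9, -0.7], [0.1, -0.1], [-0.4, -0.2], [-0.9, -0.3], [0.7, 2.0], [-0.1, -0.5], [-0.2, 0.1], [-0.2, -0.6], [-0.2, -0.4], [-0.8, 0.5], [0.1, 1.4], [0.5, 0.3], [-0.9, -1.1], [-0.5, -1.2], [0.4, -0.2], [1.3, -0.1], [0.0, 1.0], [-0.7, -0.7], [0.9, -0.1], [1.1, 0.2]]
[0.0023 0.0023 0.0036 0.0021 0.0024 0.0023 0.0162]
```

```bash
cat >> h.py <<'E'
TUB=(.6432,-.0106,.0645); BK=(.3888,-.3089,-.7949); H0=.208
def ori(a):
    c,s=np.cos(a),np.sin(a)
    q=Rn.from_matrix(np.array([[c,0,-s],[s,0,c],[0,-1,0]])).as_quat(); return [q[3],*q[:3]]
def snap(tag):
    for n in ("scene","top"):
        cv2.imwrite(f"pics/{n}_{tag}.png",bot.camera(n)[:,:,::-1])
E
python3 - <<'E'
from h import *
print(bot.read_clock(),Rn.from_quat(np.roll(bot.read_tool_rot(),-1)).as_matrix().round(2).tolist(),bot.grip_depth,bot.read_ft_force())
for nm,p,a in [("handle",T(TUB,[(-.143,0,.28)])[0],TUB[2]),("bask",T(BK,[(-.0285,0,.2)])[0],BK[2]),("hang",T(TUB,[(-.0725,0,.25)])[0],TUB[2])]:
    for k in (0,np.pi):
        q=bot.solve_ik(p.tolist(),ori(a+k)); print(nm,p.round(3),k,None if q is None else np.round(q,2))
E
```

```text
1.0 [[0.3, 0.0, 0.95], [-0.95, -0.0, 0.3], [0.0, -1.0, 0.0]] 0.0187 [ 0.3108401   0.34126776 -0.14576416]
handle [ 0.5  -0.02  0.28] 0 [-0.19  0.21 -0.23  1.14  0.    1.32]
handle [ 0.5  -0.02  0.28] 3.141592653589793 [-0.19  0.21 -0.23  1.14  0.   -1.82]
bask [ 0.369 -0.289  0.2  ] 0 [-0.82  0.2  -0.45  0.92  0.    1.54]
bask [ 0.369 -0.289  0.2  ] 3.141592653589793 [-0.82  0.2  -0.45  0.92  0.   -1.6 ]
hang [ 0.571 -0.015  0.25 ] 0 [-0.16  0.35 -0.1   1.11  0.    1.35]
hang [ 0.571 -0.015  0.25 ] 3.141592653589793 [-0.16  0.35 -0.1   1.11  0.   -1.79]
```

```bash
python3 - <<'E'
from h import *
p=T(TUB,[(-.143,0,0)])[0]; o=ori(TUB[2])
bot.set_gripper(.37)
bot.move_pose([p[0],p[1],.29],o)
r=bot.move_linear([p[0],p[1],H0-.016],speed=.1,until_force=8)
print(r,bot.read_position(),bot.read_ft_force(),bot.read_clock(),bot.read_gripper_width())
snap("h1")
E
python3 - <<'E'
import cv2
a=cv2.imread("pics/top_h1.png")[100:300,180:400];b=cv2.imread("pics/scene_h1.png")[100:300,180:400]
import numpy as np
cv2.imwrite("pics/h1.png",cv2.resize(np.hstack([a,b]),None,fx=1.8,fy=1.8,interpolation=cv2.INTER_CUBIC))
E
```

```text
False [ 0.5009993  -0.01993626  0.19259201] [-0.39242171 -0.94079996 -0.50955594] 4.875 0.3648634519412429
```

View pics/h1.png

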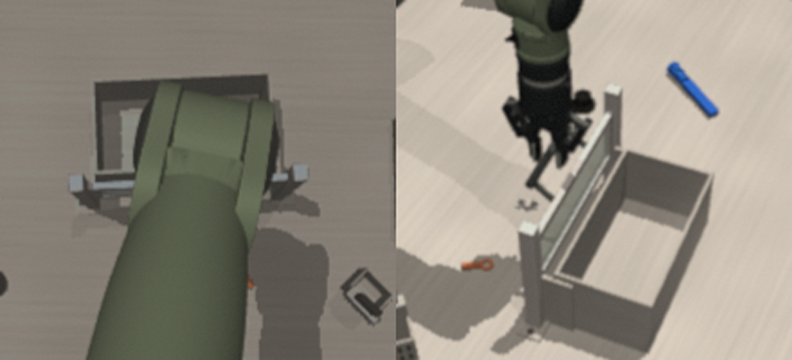

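The scene picture (right) shows the two fingers straddling the handle bar; the top view is blocked by the arm. Closing and lowering.

```bash
python3 - <<'E'
from h import *
bot.set_gripper(0,grasp_force=40)
print(bot.read_gripper_width(),bot.read_ft_force(),bot.read_moment())
p=bot.read_position()
r=bot.move_linear([p[0],p[1],.085],speed=.08,until_force=22)
print(r,bot.read_position(),bot.read_ft_force(),bot.read_gripper_width(),bot.read_clock())
snap("h2")
E
python3 - <<'E'
import cv2
b=cv2.imread("pics/scene_h2.png")[110:310,210:390]
cv2.imwrite("pics/h2.png",cv2.resize(b,None,fx=3,fy=3,interpolation=cv2.INTER_CUBIC))
E
```

```text
0.1462928119973473 [-1.5180774  -0.22166785  3.50763328] [-0.04972315  0.30464121 -0.03719858]
True [ 0.5004843  -0.0200069   0.10207298] [ 4.30712608 -1.84893032 -9.38908612] 0.14881028473886626 6.2833
```

View pics/h2.png

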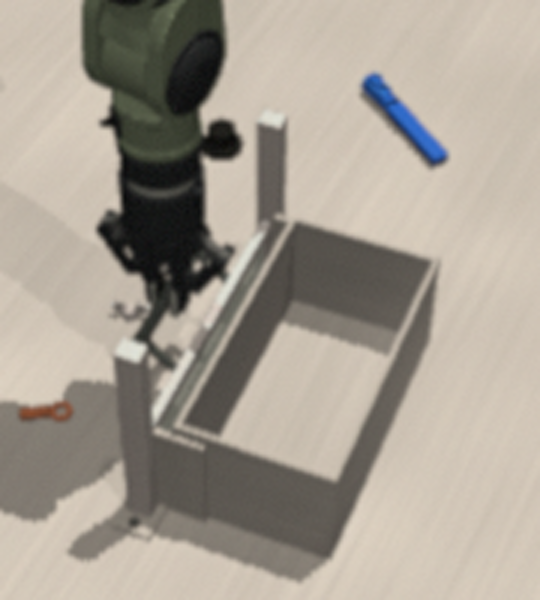

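```bash
python3 - <<'E'
from h import *
p=T(TUB,[(-.143,0,0)])[0]
q=bot.read_position()
bot.set_gripper(.37)
print(bot.read_ft_force())
bot.move_linear([q[0],q[1],.155],speed=.15)
bot.set_gripper(0)
r=bot.move_linear([q[0],q[1],.110],speed=.04,until_force=15)
print(r,bot.read_position(),bot.read_ft_force(),bot.read_clock())
bot.move_linear([q[0],q[1],.26],speed=.2)
b=T(BK,[(-.0285,0,0)])[0]
bot.set_gripper(.4)
bot.move_pose([b[0],b[1],.20],ori(BK[2]))
snap("b1"); print(bot.read_clock(),bot.read_position())
E
python3 - <<'E'
import cv2,numpy as np
a=cv2.imread("pics/top_b1.png")[150:310,290:450];b=cv2.imread("pics/scene_b1.png")[200:360,90:250]
cv2.imwrite("pics/b1.png",cv2.resize(np.hstack([a,b]),None,fx=2.5,fy=2.5,interpolation=cv2.INTER_CUBIC))
E
```

```text
[ 0.85103754 -0.05560497 -0.09003329]
True [ 0.50044164 -0.01999273  0.12688789] [-2.09013523  1.05860607  7.8149028 ] 8.35
10.8583 [ 0.36972225 -0.28787303  0.20031477]
```

View pics/b1.png

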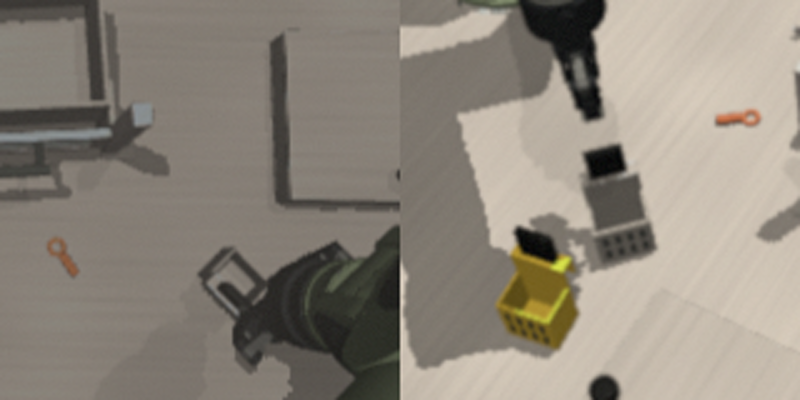

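View pics/top_b1.png

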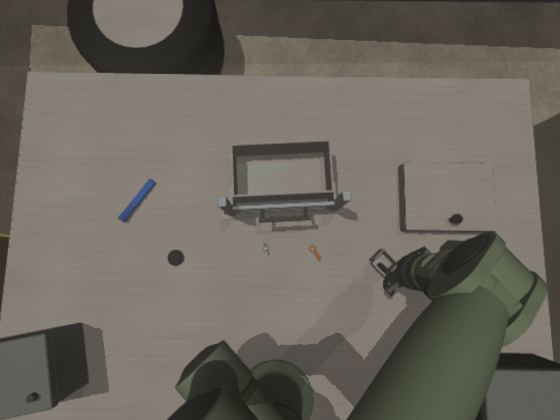

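```bash
python3 - <<'E'
from h import *
b=T(BK,[(-.0285,0,0)])[0]
print(proj("scene",[[b[0],b[1],.2],[b[0],b[1],.126],[b[0]+.005,b[1]-.005,.126],[b[0]+.005,b[1]+.005,.126]]))
E
```

```text
[[165.92548349 239.78271333]
 [171.0429454  258.01633494]
 [171.53562921 260.12244151]
 [173.76666535 257.30796741]]
```

```bash
python3 - <<'E'
from h import *
b=T(BK,[(-.0285,0,0)])[0]
bot.move_linear([b[0],b[1],.130],speed=.15)
r=bot.move_linear([b[0],b[1],.092],speed=.06,until_force=6)
print(r,bot.read_position(),bot.read_ft_force())
bot.set_gripper(0,grasp_force=30)
print(bot.read_gripper_width(),bot.read_ft_force(),bot.read_clock())
bot.move_linear([b[0],b[1],.16],speed=.1)
bot.wait(.2)
snap("b2");print(bot.read_ft_force(),bot.read_gripper_width(),bot.read_position())
E
python3 - <<'E'
import cv2,numpy as np
a=cv2.imread("pics/top_b2.png")[200:320,330:450];b=cv2.imread("pics/scene_b2.png")[200:320,110:230]
cv2.imwrite("pics/b2.png",cv2.resize(np.hstack([a,b]),None,fx=3.3,fy=3.3,interpolation=cv2.INTER_CUBIC))
E
```

```text
False [ 0.36886595 -0.28861687  0.0919819 ] [-0.35211441  0.24935054  0.24918882]
0.11627832604534556 [-0.21014839 -0.87225821  2.2456301 ] 12.5917
[ 0.24309058  0.56033841 -0.36434414] 0.11593632571939583 [ 0.36863417 -0.28831865  0.15953457]
```

View pics/b2.png

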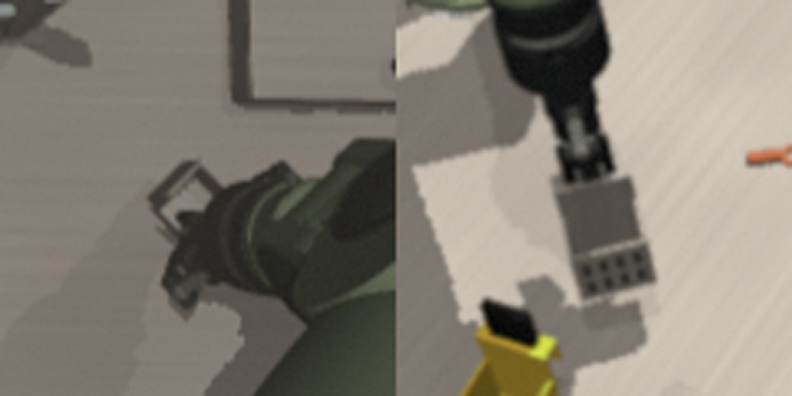

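```bash
python3 - <<'E'
from h import *
o=ori(TUB[2]); t=T(TUB,[(-.0725,-.05,0)])[0]
p=bot.read_position()
bot.move_linear([p[0],p[1],.27],speed=.2)
bot.move_pose([.43,-.03,.27],o)
bot.move_linear([t[0],t[1],.27],speed=.15)
bot.wait(.2); print(bot.read_position(),t,bot.read_ft_force())
bot.move_linear([t[0],t[1],.222],speed=.1)
bot.wait(.2)
print(bot.read_position(),bot.read_ft_force(),bot.read_clock())
snap("c1")
E
python3 - <<'E'
import cv2,numpy as np
a=cv2.imread("pics/top_c1.png")[110:310,180:380];b=cv2.imread("pics/scene_c1.png")[110:310,190:390]
cv2.imwrite("pics/c1.png",cv2.resize(np.hstack([a,b]),None,fx=2,fy=2,interpolation=cv2.INTER_CUBIC))
cv2.imwrite("pics/c1s.png",cv2.resize(b[0:200,20:180],None,fx=4,fy=3,interpolation=cv2.INTER_CUBIC))
E
```

```text
[ 0.57365924 -0.06500487  0.270337  ] [ 0.57407352 -0.06516904  0.        ] [ 0.68265492  0.01451597 -1.60388532]
[ 0.57462289 -0.06530281  0.22285113] [-0.22271111 -0.41218452 -1.20483118] 17.6333
```

View pics/c1.png

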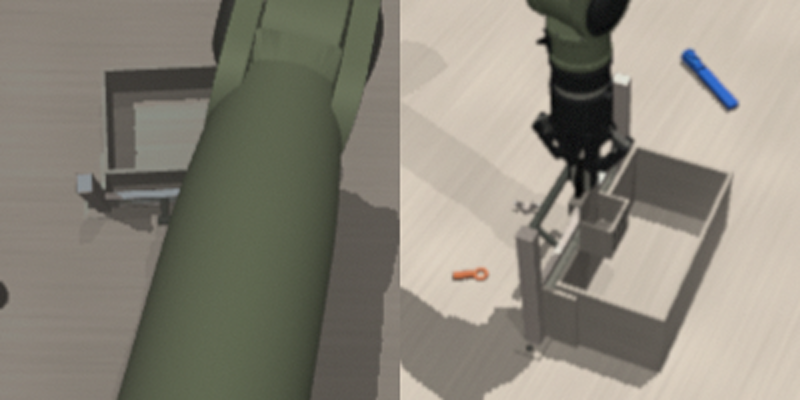

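View pics/c1s.png

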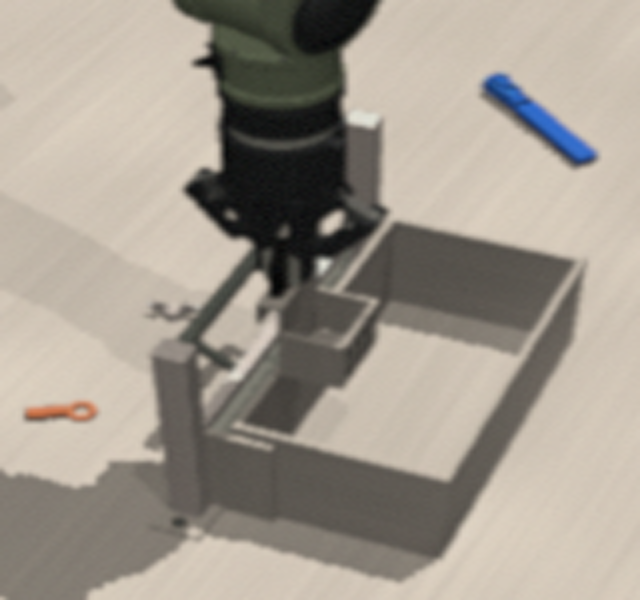

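The basket is held level above the rim with its cup on the tub side (zoom around (320,330)). Lowering by force, with the contact height as the check.

```bash
python3 - <<'E'
from h import *
t=T(TUB,[(-.0725,-.05,0)])[0]
r=bot.move_linear([t[0],t[1],.122],speed=.05,until_force=4)
print(r,bot.read_position(),bot.read_ft_force(),bot.read_clock(),bot.read_gripper_width())
snap("c2")
E
python3 - <<'E'
import cv2,numpy as np
b=cv2.imread("pics/scene_c2.png")[110:310,210:370]
cv2.imwrite("pics/c2s.png",cv2.resize(b,None,fx=3,fy=3,interpolation=cv2.INTER_CUBIC))
E
```

```text
True [ 0.57401407 -0.06514039  0.12944754] [-0.88051364  0.44474753  5.39489854] 19.3833 0.11317940465412964
```

View pics/c2s.png

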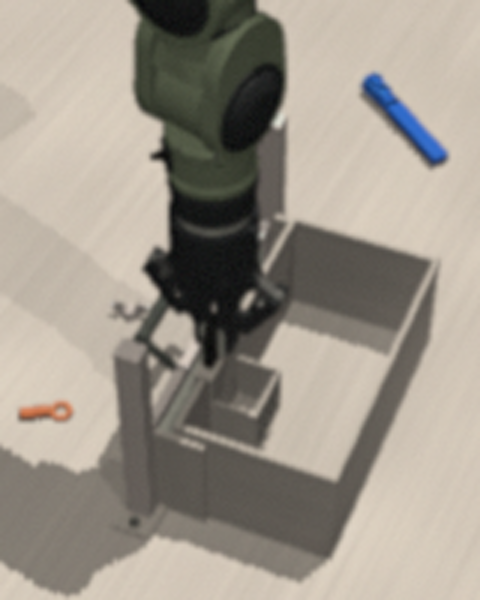

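```bash
python3 - <<'E'
from h import *
p=bot.read_position()
bot.set_gripper(.35); bot.wait(.6)
print(bot.read_ft_force(),bot.read_gripper_width())
bot.move_linear([p[0],p[1],.20],speed=.1)
bot.move_linear([p[0],p[1],.27],speed=.2)
q=T(TUB,[(-.28,0,0)])[0]
bot.move_linear([q[0],q[1],.27],speed=.25)
bot.wait(.2)
snap("d1"); print(bot.read_clock())
for n in("scene","top"): print(n,[(d["bbox"],round(d["confidence"],2)) for d in bot.search_frame(n,"basket")])
E
python3 - <<'E'
import cv2,numpy as np
a=cv2.imread("pics/top_d1.png")[120:270,210:360];b=cv2.imread("pics/scene_d1.png")[150:300,220:370]
cv2.imwrite("pics/d1.png",cv2.resize(np.hstack([a,b]),None,fx=2.6,fy=2.6,interpolation=cv2.INTER_CUBIC))
E
```

```text
[ 0.65073531 -0.01620413  0.77395219] 0.35129353275733316
23.0833
scene [([275.8, 213.2, 27.4, 44.6], 0.79), ([126.0, 292.9, 35.7, 47.5], 0.57)]
top [([291.9, 174.5, 20.7, 21.6], 0.67), ([233.2, 196.8, 105.0, 23.9], 0.19)]
```

View pics/d1.png

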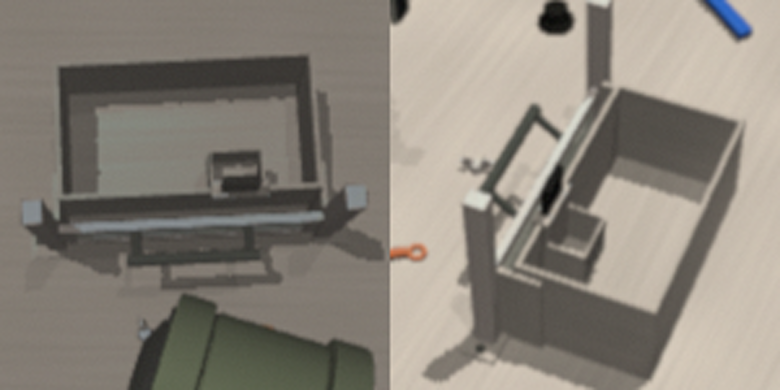

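Basket hangs on the front rim (top: (236,172) in the zoom, lip parallel; scene: cup inside, tab above rim). Now raise the guard.

```bash
python3 - <<'E'
from h import *
o=ori(TUB[2]); p=T(TUB,[(-.143,.012,0)])[0]
bot.set_gripper(.37)
bot.move_linear([p[0],p[1],.20],speed=.2,rotation=o)
r=bot.move_linear([p[0],p[1],.102],speed=.1,until_force=8)
print(r,bot.read_position(),bot.read_ft_force())
bot.set_gripper(0,grasp_force=80)
print(bot.read_gripper_width(),bot.read_ft_force())
z=bot.read_position()[2]
r=bot.move_linear([p[0],p[1],z+.116],speed=.06,until_force=35)
q=bot.read_position();print(r,q,q[2]-z,bot.read_ft_force(),bot.read_gripper_width(),bot.read_clock())
snap("e1")
E
python3 - <<'E'
import cv2,numpy as np
a=cv2.imread("pics/top_e1.png")[120:270,210:360];b=cv2.imread("pics/scene_e1.png")[150:300,220:370]
cv2.imwrite("pics/e1.png",cv2.resize(np.hstack([a,b]),None,fx=2.6,fy=2.6,interpolation=cv2.INTER_CUBIC))
E
```

```text
False [ 0.50026212 -0.00795225  0.10260824] [-0.45093125  0.30862831  0.20473325]
0.13394384358787081 [-1.99318844 -0.69768283  6.15036525]
True [ 0.4997325  -0.0079569   0.21286618] 0.11002464500485808 [ 0.49096467 -0.4437565   1.90055087] 0.13145530999565352 27.4667
```

View pics/e1.png

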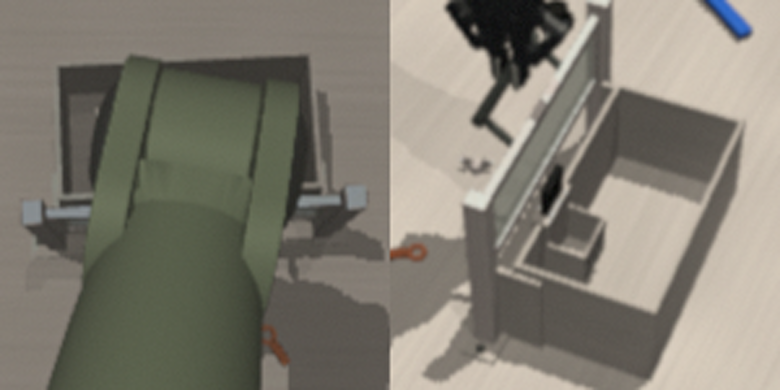

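The force stop came after 110 mm of travel, so the guard is at its upper stop and the basket still hangs. Next I release the handle and back away.

```bash
python3 - <<'E'
from h import *
q=bot.read_position()
bot.set_gripper(.37); bot.wait(.2)
print(bot.read_ft_force())
bot.move_linear([q[0],q[1],.32],speed=.1)
p=T(TUB,[(-.30,0,0)])[0]
bot.move_linear([p[0],p[1],.33],speed=.25)
bot.wait(.3)
snap("f1"); print(bot.read_clock(),bot.read_ft_force())
E
cat > ver.py <<'E'
from h import *
src=open("fit.py").read(); exec(src[src.index("def draw"):src.index("tub=box")])
tub=[((-.143,.07,.23),(-.143,-.07,.23))]+box(-.103,0,.01,.284,.11,.21)
B=T(TUB,[(-.0725+.0285,-.05,0)])[0]; P=(B[0],B[1],TUB[2])
bk=[((*a[:2],a[2]+.037),(*b[:2],b[2]+.037)) for a,b in box(0,0,.045,.06,0,.055)+box(-.0285,0,.01,.04,.086,.126)]
top=cv2.imread("pics/top_f1.png");sc=cv2.imread("pics/scene_f1.png")
def tr(S): return [tuple(T((0.0285-.0725,-.05,0),[x])[0] for x in s) for s in S]
draw("top",top[120:270,210:360],(210,120),2.6,"pics/f1t.png",TUB,tub+tr(bk))
draw("scene",sc[150:300,220:370],(220,150),2.6,"pics/f1s.png",TUB,tub+tr(bk))
cv2.imwrite("pics/f1.png",np.hstack([cv2.imread("pics/f1t.png"),cv2.imread("pics/f1s.png")]))
E
python3 ver.py
```

```text
[-0.09039723  0.33490032 -0.24144959]
30.525 [ 0.60696326 -0.57383473 -0.29983844]
```

View pics/f1.png

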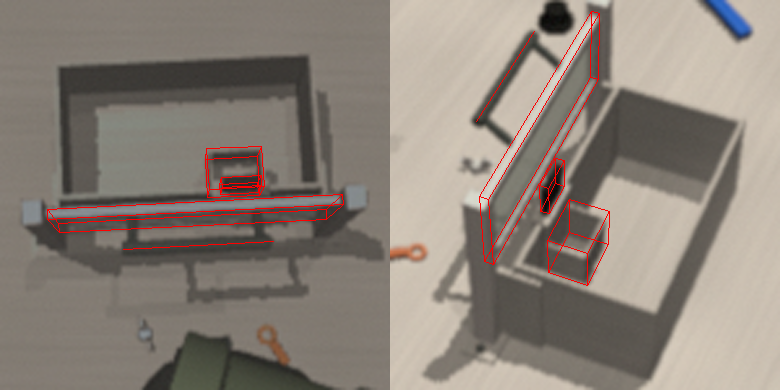

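View pics/scene_f1.png

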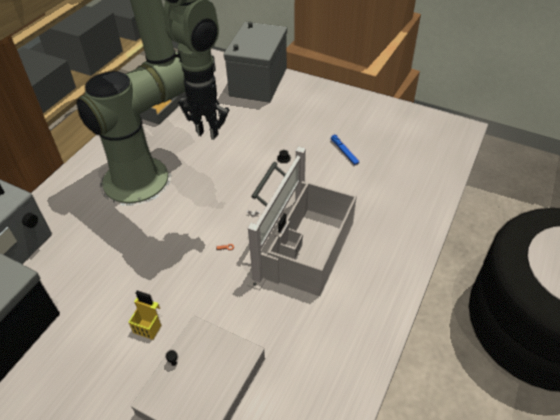

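The overlay of the expected end state matches: handle and guard at the upper-stop outline, basket and tab on theirs, bystanders unmoved. Handing in.

```bash
python3 -c "
from cell import bot
print(bot.close_job(), bot.read_clock())"
```

```text
the job is handed in; nothing more can be done
the job is handed in; nothing more can be done
```

I lowered the guard, hung the steel basket on the front rim, raised the guard again and handed the job in after about 31 s. No verdict is reported, so the results below are my own checks.

- **Guard down:** pressing on the handle bar afterwards met it at 126.9 mm, against an expected 127 mm with the guard fully down.
- **Basket hung:** it seated on the rim at a tool height of 129.4 mm, against an expected 129 mm, about 50 mm right of the rim's middle (tub y −50 mm). After letting go, the pictures showed it still hanging, with the cup inside the tub and the lip parallel to the rim.
- **Guard up:** the lift stopped on force after 110.0 mm of travel, which is the full stroke. Once I had let go and backed off, the guard stayed at the upper stop.
- **Other things on the bench:** they looked unmoved in the last pictures, and the wrist force was near zero with the arm clear.

One disagreement remains: the scene camera draws things about 1–2 pixels (roughly 3–5 mm) away from where the top camera puts them. I took this as calibration error, since the contact heights above agreed to within 1 mm.

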